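# Set a spring-return rule on the setting board and lock it

### The arm

A 7-joint arm with a two-finger parallel gripper is mounted at the origin on a cart in front of the work surface, level with it; the furniture and walls round the work are solid. World frame = base frame: x ahead of the robot, y to its left, z up, the work surface at z = 0. Lengths are in mm, angles in rad, forces in N, time in s.
With the tool pointing down it reaches from about 400 to 925 mm from the base axis. Payload 5.6 kg.
Tool frame: the origin (TCP) lies midway between the tips of the shut fingers; the grasp point (between the pads) lies 19 mm behind it; x points along the fingers, z is the direction in which the jaws open and shut, and the axes are right-handed (so a half turn about x gives the same grasp; the last joint's range is limited). The gripper opens to 85 mm and grips with 20 to 120 N. Pads are 22 mm wide; open, the fingers measure 114 mm over their backs; the gripper's body (76 mm by 85 mm) begins 54 mm behind the grasp point. The pads swing forward as they close: fully open they stand 13 mm farther back than shut.
Start: joints at [1.16, 0.468, -0.012, 1.603, 0.006, 1.071, -0.056], TCP at [233.676, -606.551, 231.29] pointing down, gripper open.
Joint ranges: [-2.53, 2.53], [-0.31, 2.02], [-1.57, 1.55], [0.28, 2.44], [-1.29, 4.43], [0.15, 1.84], [-2.92, 2.92]. Speed limits (rad/s): [2.57, 2.57, 3.14, 3.14, 3.14, 3.14, 3.14].

### API

Orientations are given as [roll, pitch, yaw] about the fixed x, y, z axes, in that order (R = Rz(yaw) Ry(pitch) Rx(roll)).
In Python, from bench import * gives the robot as it stands. The module is installed in compiled form; this text tells all that it offers. Calls block until the motion is done:
- movep(position, orientation): joint-space move of the TCP to a pose.
- move_l(position, max_speed=150, ori=None): straight line of the TCP; ori=None keeps the orientation; max_speed is the mean speed in mm/s.
- move_j(angles): joint-space move.
- grip(opening, strength=None): finger opening in mm; strength is the grip in N (None keeps the last); returns when the fingers have stopped.
- dwell(seconds).
- solve_ik(position, orientation): joint angles nearest the present ones, or None.
- get_image(name): name is "scene" or "top"; returns a dict with "img" (420x560x3 uint8, red, green, blue), "fx", "fy", "cx", "cy" (pixels), "rvec" (rotation vector, rad) and "tvec" (3), from world to camera coordinates, as OpenCV has them. Camera axes: x right, y down, z forward; pixel columns grow to the right and rows downward; lengths in mm; the calibration is good to about 2 mm. A picture is of the moment at which its call begins. There is no depth.
A pose or a line that the arm cannot do raises Unreachable and nothing moves.
- hand_in(): hands the job in, once; it reports no verdict.
Trained networks look in a picture, given as the dict that the camera call returned (one of the last four; its "shot" number tells which), for a name from the list of things; names that differ only in an ending like _2 or _b are one class to them, and where a whole thing is asked for, a point or a joint stands for the part that bears it (a point fixed in the world has none). Each returns a list of dicts, best first, with "conf" (0 to 1); they miss things now and then, are a little off and sometimes report something else, mostly with a low value. They report only what shows in the picture. A call takes as long as a camera call.
- regions_of(picture, label): "region" (420x560 bool, what is visible of it) and "pixel" ([column, row] in pixels, amid what is visible of it).
Readings, each from a call of its own:
- read_t(): time.
- read_joints(): joint angles.
- read_joint_velocities(): joint speeds.
- read_joint_efforts(): joint torques, N m.
- read_ee_pos(): TCP position.
- read_tool_rot(): TCP orientation.
- read_ft_force(): force on the tool from outside, world axes, zero at the start.
- read_moment(): the same for the moment, N m.
- read_finger_gap(): finger opening in mm.
Only numpy, scipy, OpenCV 4.12 (cv2) and the standard library are available. Lean on these libraries where they do the work, as an engineer would, in place of code of your own. Each camera call takes 0.05 s, during which the arm holds its last target.

### The job

Set the spring-return rule: push its case forward until the hook on the blade rides over the steel strip and drops behind the strip's far edge, then draw the case back against its spring until its tail loop rests on the wooden stop block, hook still caught on the edge. Then press the lock lever on top fully down and let go, leaving the things beside the board where they are.

Things in the scene. Friction and masses are not known exactly. Their poses are not given: they have to be found in the camera images.
- setting_board: fixed plywood board, 330 x 92 mm, 12 mm thick; origin at the centre of its underside; +x (forward) along it to the steel strip, z up. Two side rails (10 mm above its face, 60 mm apart inside) guide the case with 2 mm play each side. Across its +x end a steel strip, 8 mm above its face, its near side a 22 mm slope, its far side upright
- strip_edge (a point): middle of the upper corner of the strip's far (hooking) edge, 20 mm above the bench; axes as the board's
- stop_block: dark wooden block, 26 x 56 x 20 mm with a low round clamp screw on top (30 mm high in all), fixed in the channel near the board's -x end, elsewhere along it each time; origin at the foot of its forward face
- stop_face (a point): middle of the stop block's forward face, which the tail loop must come to rest against; 10 mm above the board's upper face; axes as the board's
- rule_case: grey plastic case of the rule, 100 x 56 x 38 mm, 0.6 kg, loose on the board between the rails; origin at the centre of the underside of this box, +x to the blade end. Its weight (friction about 0.6) holds it against the spring when let go. A rigid black tail loop reaches 52 mm further back: side bars 6 mm, rear bar 8 mm thick, 6 to 22 mm above the board's face
- loop_center (a point): middle of the tail loop's 44 x 44 mm opening (open above, and below down to the board), 14 mm above the board's face, 22 mm behind the case's rear face and 22 mm ahead of the rear bar. Closed fingers put down into it can push the case forward or draw it back
- case_heel (a point): middle of the rearmost face of the tail loop, 14 mm above the board's upper face; touches the stop block when the case is fully back
- hook (a point): lower edge of the inner (rear) face of the hook's upright tab (24 mm wide), 3 mm above the board's face; 85 mm ahead of the case's origin with the blade in. The nose slopes up and forward 22 mm from it: pushed against the strip (under 10 N) it rides up and drops once this point passes strip_edge. Hooked: this point at or just ahead of strip_edge in x, 5 mm below it
- rule_blade (a joint): how far the steel blade is drawn out of the case, m: 0 = fully in (35 mm show), at most 0.086. A spring pulls it in with about 0.9 N at 0 and 1.6 N fully out. The setting needs 0.05 to 0.08
- lock_lever (a joint): angle of the lock lever, rad: 0 to 0.1 = standing up (unlocked), 0.6 = flat (locked: a brake holds the blade). Hinged across the case 6 mm behind the case's origin, 41 mm above the board's face; a light press (under 6 N) folds it and it stays where it is left
- lever_pad (a point): on the upper face of the black lever paddle (46 x 26 mm), 38 mm from its hinge, near the free end, which points forward and stands up to 28 mm above the case; press straight down here until the lever lies flat on the case (this point then about 44 mm above the board's face)
- wax_slab: bystander: ivory wax slab 83 x 109 x 25 mm lying on the bench to the left of the board; origin at its underside's centre
- wooden_rib: bystander: flat wooden kidney-shaped rib 52 x 100 x 9 mm lying on the bench to the right of the board; origin at its underside's centre
- tin: bystander: round tin 57 mm across, 72 mm high, standing to the left of the board's far end; origin at its underside's centre

How it is judged:
By the outcome, as a careful person would: the job done as asked, in the order asked, and still so for the second after the job is handed in, with the robot touching nothing.
It also fails if it takes over 48 s, if anything falls off the work surface, if the arm or the gripper's body presses on something with over 40 N, if the wrist force passes 120 N, or if a joint passes its speed limit or range.

## Working session

There is one attempt and no reset: what is moved stays moved. The work goes in short steps, each a Python script; the robot and the scene stay as the last script left them, time stands still between calls to the robot, and variables do not carry over. Pictures are saved under pics/ and viewed, and the job is handed in when it is done.

```bash
mkdir -p pics; python3 - <<'E'
from bench import *
import cv2,numpy as np,pickle
for n in("scene","top"):
    p=get_image(n); cv2.imwrite(f"pics/{n}0.png",p["img"][:,:,::-1]); pickle.dump(p,open(n+"0.pkl","wb"))
    R=cv2.Rodrigues(np.array(p["rvec"],float))[0]; print(n,p["fx"],p["fy"],p["cx"],p["cy"],-R.T@np.array(p["tvec"]),R.round(3).tolist())
    for l in("setting_board","stop_block","rule_case","lock_lever","rule_blade","hook","wooden_rib","wax_slab","tin"):
        try:
            for d in regions_of(p,l)[:2]: print(l,round(d["conf"],2),d["pixel"],d["region"].sum())
        except Exception as e: print(l,e)
print(read_t(),read_tool_rot(),read_ft_force())
E
```

```text
scene 498.86515640494474 498.86515640494474 285.67257755573894 204.86650854541685 [165.38900499 503.06985622 658.11958272] [[-0.767, -0.642, -0.006], [-0.426, 0.516, -0.743], [0.48, -0.567, -0.67]]
setting_board 0.62 [279.6, 258.4] 4992
stop_block 0.93 [345.1, 270.1] 564
rule_case 0.67 [283.4, 243.8] 2923
lock_lever 0.96 [276.3, 226.6] 364
lock_lever 0.72 [288.2, 243.7] 3095
rule_blade 0.83 [238.3, 227.9] 245
hook 0.51 [240.0, 228.0] 304
wooden_rib 0.69 [340.3, 222.9] 820
wax_slab 0.96 [258.0, 319.3] 3510
tin 0.86 [184.6, 257.8] 1715
top 394.37474488138906 394.37474488138906 281.9063818185357 208.44954447727122 [525.36166753  18.00722803 916.67110274] [[0.021, -1.0, -0.016], [-0.999, -0.02, -0.048], [0.048, 0.016, -0.999]]
setting_board 0.58 [285.6, 208.3] 3856
stop_block 0.79 [280.7, 263.9] 287
stop_block 0.62 [266.7, 175.9] 231
rule_case 0.87 [274.5, 210.6] 1634
lock_lever 0.77 [269.5, 206.1] 255
lock_lever 0.19 [265.9, 179.9] 228
rule_blade 0.54 [268.1, 181.9] 264
rule_blade 0.48 [273.7, 206.0] 229
hook 0.62 [280.6, 263.7] 311
hook 0.6 [266.4, 176.4] 264
wooden_rib 0.96 [333.4, 227.7] 755
wax_slab 0.78 [216.7, 238.1] 1677
tin 0.8 [211.7, 170.4] 683
1.0 [-0.58373073  1.57071444 -1.78682462] [-0.63049387 -0.55933633 -0.30479952]
```

```bash
python3 - <<'E'
import cv2
a=cv2.imread("pics/top0.png")[130:300,180:380]; cv2.imwrite("pics/top0c.png",cv2.resize(a,None,fx=3.5,fy=3.5,interpolation=cv2.INTER_CUBIC))
a=cv2.imread("pics/scene0.png")[170:370,130:400]; cv2.imwrite("pics/scene0c.png",cv2.resize(a,None,fx=2.9,fy=2.9,interpolation=cv2.INTER_CUBIC))
E
```

```text
(no output)
```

View pics/top0c.png

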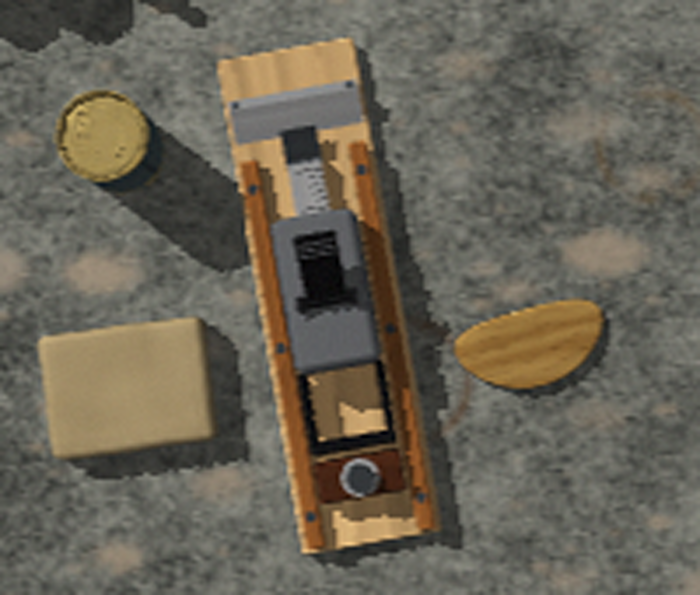

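View pics/scene0c.png

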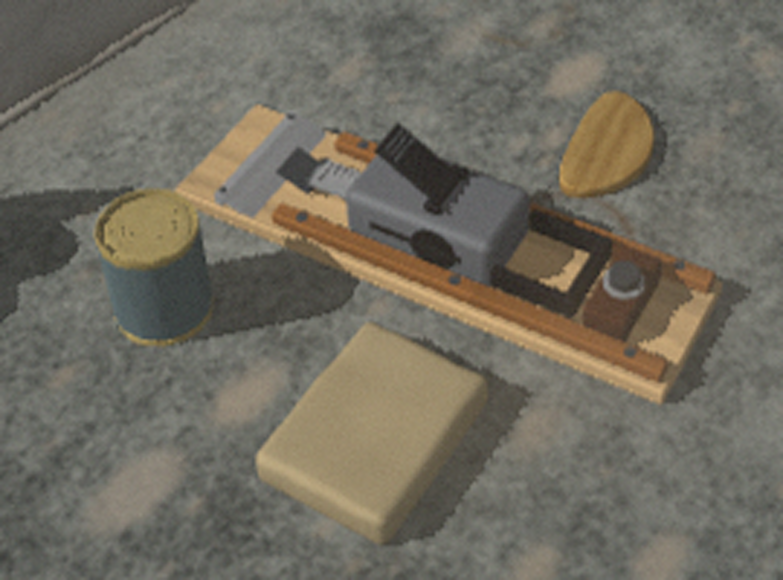

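```bash
cat > h.py <<'E'
import cv2,numpy as np,pickle
def ray(p,u,z):
    K=np.array([[p["fx"],0,p["cx"]],[0,p["fy"],p["cy"]],[0,0,1]]);R=cv2.Rodrigues(np.array(p["rvec"],float))[0];t=np.array(p["tvec"],float)
    C=-R.T@t; d=R.T@np.linalg.inv(K)@np.array([u[0],u[1],1.]); return (C+d*(z-C[2])/d[2])
def proj(p,P):
    K=np.array([[p["fx"],0,p["cx"]],[0,p["fy"],p["cy"]],[0,0,1]])
    return cv2.projectPoints(np.atleast_2d(np.array(P,float)),np.array(p["rvec"],float),np.array(p["tvec"],float),K,None)[0][:,0]
E
python3 - <<'E'
from h import *
from scipy.optimize import least_squares
T=pickle.load(open("top0.pkl","rb"));S=pickle.load(open("scene0.pkl","rb"))
tu=lambda u:((u[0]+.5)/3.5-.5+180,(u[1]+.5)/3.5-.5+130)
su=lambda u:((u[0]+.5)/2.9-.5+130,(u[1]+.5)/2.9-.5+170)
c=[(165,46,12),(165,-46,12),(-165,46,12),(-165,-46,12)]
t=[(219,62),(352,40),(305,552),(437,530)]
s=[(176,190),(260,105),(663,390),(720,284)]
w=[ray(T,tu(a),12) for a in t]; w2=[ray(S,su(a),12) for a in s]
print(np.round(w,1),np.round(w2,1))
def f(q,cams):
    R=np.array([[np.cos(q[2]),-np.sin(q[2])],[np.sin(q[2]),np.cos(q[2])]]);r=[]
    for a,i,j in zip(c,w,w2):
        m=R@np.array(a[:2])+q[:2]
        if 0 in cams:r+=list(m-i[:2])
        if 1 in cams:r+=list(m-j[:2])
    return r
for cams in([0],[1],[0,1]):
    o=least_squares(f,[520,20,.2],args=(cams,));print(cams,o.x,np.round(o.fun,1))
q=o.x;np.save("board.npy",q)
R=np.array([[np.cos(q[2]),-np.sin(q[2])],[np.sin(q[2]),np.cos(q[2])]])
b=lambda P:np.r_[R.T@(P[:2]-q[:2])]
for n,a,z in [("stripfarL",(233,103),20),("stripfarR",(358,82),20),("caserearL",(296,370),50),("caserearR",(378,358),50),("casefrontL",(275,222),50),("casefrontR",(353,210),50),("loop_rear_outL",(309,455),34),("loop_rear_outR",(396,442),34),("loopinL",(317,440),34),("loopinR",(386,430),34),("blockfrontL",(313,462),32),("blockfrontR",(401,450),32),("nosetip",(300,130),20)]:
    print(n,b(ray(T,tu(a),z)).round(1))
for n,a,z in [("stripfarL",(222,198),20),("stripfarR",(290,114),20),("casefrontL",(350,198),50),("caserearL",(493,243),50),("caserearR",(528,190),50),("loop_rear_outL",(562,318),34),("loop_rear_outR",(611,240),34),("blockfrontL",(583,310),32),("blockfrontR",(632,247),32)]:
    print("S",n,b(ray(S,su(a),z)).round(1))
E
```

```text
[[708.4 127.9  12. ]
 [724.6  40.1  12. ]
 [388.   63.6  12. ]
 [404.2 -21.9  12. ]] [[708.7 129.2  12. ]
 [725.   39.9  12. ]
 [388.9  62.8  12. ]
 [405.6 -21.8  12. ]]
[0] [5.56278130e+02 5.24387675e+01 1.93864125e-01] [ 1.   1.5  2.5 -1.  -2.5  2.2 -0.9 -2.6]
[1] [5.57047456e+02 5.25389146e+01 1.96962778e-01] [ 1.1  0.7  2.8 -0.2 -2.6  2.5 -1.3 -3.1]
[0, 1] [5.56662793e+02 5.24888410e+01 1.95412416e-01] [ 1.2  1.8  0.9  0.5  2.9 -0.7  2.4 -0.5 -2.1  1.9 -3.   2.8 -0.4 -2.8
 -1.8 -2.9]
stripfarL [133.3  39.4]
stripfarR [132.5 -43.6]
caserearL [-45.5  26.8]
caserearR [-47.1 -25.2]
casefrontL [48.5 23.9]
casefrontR [ 47.3 -25.9]
loop_rear_outL [-100.3   28.9]
loop_rear_outR [-101.8  -27.1]
loopinL [-91.9  22.2]
loopinR [-93.2 -22.1]
blockfrontL [-105.3   27.3]
blockfrontR [-107.5  -29.3]
nosetip [108.1  -0.8]
S stripfarL [129.3  43.7]
S stripfarR [134.8 -40.1]
S casefrontL [43.3 30.3]
S caserearL [-46.6  22. ]
S caserearR [-45.3 -25. ]
S loop_rear_outL [-99.4  40.3]
S loop_rear_outR [-99.4 -25.8]
S blockfrontL [-106.6   28. ]
S blockfrontR [-111.7  -28.4]
```

```bash
cat >> h.py <<'E'
from scipy.spatial.transform import Rotation as Ro
q=np.load("board.npy")
def bw(x,y,z): c,s=np.cos(q[2]),np.sin(q[2]); return [q[0]+c*x-s*y,q[1]+s*x+c*y,z]
def wb(P): c,s=np.cos(q[2]),np.sin(q[2]); d=np.array(P[:2])-q[:2]; return np.array([c*d[0]+s*d[1],-s*d[0]+c*d[1],P[2]])
def fb(F): c,s=np.cos(q[2]),np.sin(q[2]); return np.array([c*F[0]+s*F[1],-s*F[0]+c*F[1],F[2]])
def ori(sg=1):
    X=np.array([0,0,-1.]);Z=sg*np.array([-np.sin(q[2]),np.cos(q[2]),0]);Y=np.cross(Z,X)
    return Ro.from_matrix(np.c_[X,Y,Z]).as_euler('xyz')
E
python3 - <<'E'
from bench import *
from h import *
r=read_tool_rot(); print(Ro.from_euler('xyz',r).as_matrix().round(2).tolist())
for sg in(1,-1):
    print(sg,ori(sg),solve_ik(bw(-70,0,150),ori(sg)))
E
```

```text
[[-0.0, 0.93, 0.36], [-0.0, 0.36, -0.93], [-1.0, -0.0, 0.0]]
1 [-1.76620874  1.57079633  0.        ] [ 0.65969445  0.53173108 -1.00699749  2.01228108  0.57347837  0.91061088
  1.11084651]
-1 [1.37538391 1.57079633 0.        ] [ 0.29424193  0.36774485 -0.52357601  2.03178586  0.25230926  0.80384588
 -1.75231203]<sys>:0: UserWarning: Gimbal lock detected. Setting third angle to zero since it is not possible to uniquely determine all angles.
```

```bash
python3 -W ignore - <<'E'
from bench import *
from h import *
movep(bw(-70,0,150),ori(-1)); grip(0)
print(read_t(),wb(read_ee_pos()),read_joints(),read_finger_gap())
f0=fb(read_ft_force());print(f0)
move_l(bw(-70,0,60),150)
for n in("scene","top"):
    p=get_image(n); cv2.imwrite(f"pics/{n}1.png",p["img"][:,:,::-1])
    a=p["img"][:,:,::-1]; a=a[170:370,130:400] if n=="scene" else a[130:300,180:380]
    cv2.imwrite(f"pics/{n}1c.png",cv2.resize(a,None,fx=2.9,fy=2.9,interpolation=cv2.INTER_CUBIC))
E
```

```text
4.2417 [-6.99972988e+01  2.80889249e-02  1.50006896e+02] [ 0.29419459  0.36773086 -0.5235873   2.03178684  0.2523068   0.80385173
 -1.75231169] 0.00319910840363189
[-0.11201022 -0.71373317  0.41046198]
```

View pics/scene1c.png

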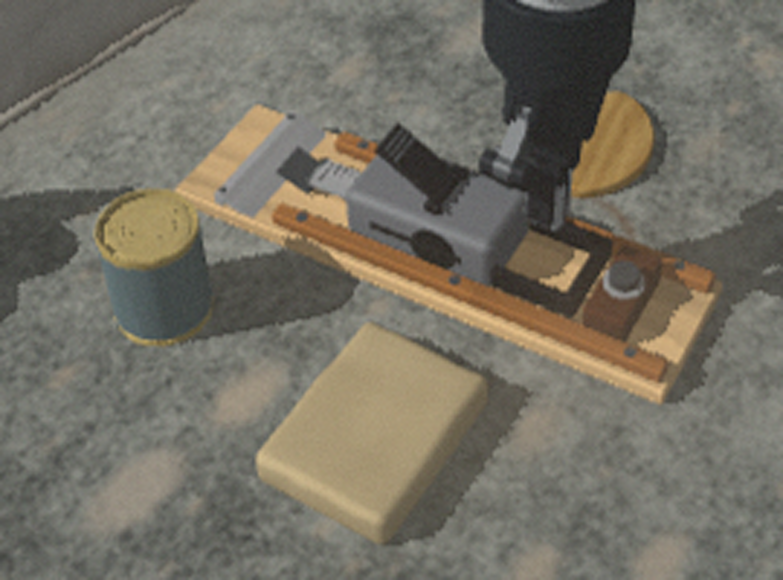

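View pics/top1c.png

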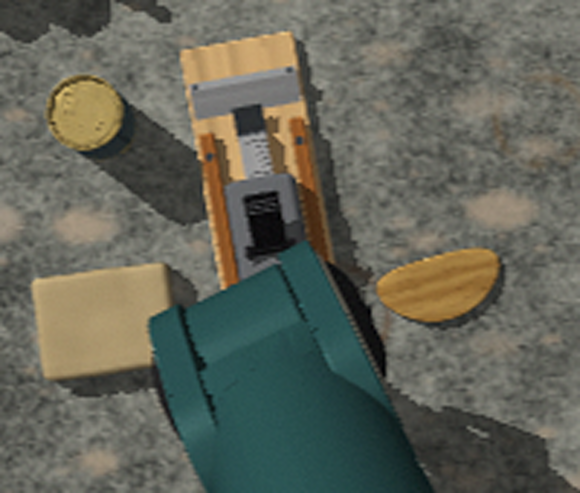

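```bash
cat >> h.py <<'E'
E
python3 -W ignore - <<'E'
from bench import *
from h import *
for z in(38,28,19):
    move_l(bw(-70,0,z),80); F=fb(read_ft_force()); print(z,F.round(2))
    if abs(F).max()>6: break
else:
  # approach case rear
  for x in(-64,-61,-59,-57,-55,-53,-51):
    move_l(bw(x,0,19),40); F=fb(read_ft_force()); print(x,F.round(2),wb(read_ee_pos()).round(1))
    if F[0]<-2.5: break
print(read_t())
E
```

```text
38 [-0.13  0.17 -0.04]
28 [-0.31 -0.27  0.19]
19 [ 0.54 -0.02  0.67]
-64 [-0.04  0.28  0.3 ] [-63.4   0.   19.2]
-61 [-0.22 -0.2  -0.85] [-60.8  -0.   19.1]
-59 [-2.79 -0.88  2.74] [-59.7  -0.   18.9]
6.8583
```

```bash
python3 -W ignore - <<'E'
from bench import *
from h import *
for x in(-40,-30,-24,-20,-17,-14,-12,-10,-8,-6.5):
    move_l(bw(x,0,19),45); F=fb(read_ft_force()); print(x,F.round(2),wb(read_ee_pos()).round(1))
    if abs(F).max()>18: break
for n in("scene","top"):
    p=get_image(n); pickle.dump(p,open(n+"2.pkl","wb"))
    a=p["img"][:,:,::-1]; a=a[190:290,180:330] if n=="scene" else a[130:230,220:320]
    cv2.imwrite(f"pics/{n}2c.png",cv2.resize(a,None,fx=5,fy=5,interpolation=cv2.INTER_CUBIC))
print(read_t())
E
```

```text
-40 [-0.27 -0.32 -1.17] [-39.8   0.   18.9]
-30 [-3.31  0.58 -0.45] [-30.5  -0.   18.8]
-24 [-9.14 -0.46  3.4 ] [-27.1  -0.1  18.5]
-20 [-6.59 -0.3  -1.1 ] [-22.4  -0.1  18.4]
-17 [-8.31 -0.23  2.24] [-19.8  -0.2  18.3]
-14 [-2.85 -0.36 -2.68] [-14.5  -0.   18.8]
-12 [-3.17 -0.55 -2.06] [-11.5  -0.   19. ]
-10 [-0.68 -0.18 -0.98] [-9.3  0.  19.2]
-8 [-5.02 -1.    2.69] [-8.9 -0.  19.1]
-6.5 [-7.08  0.04  3.56] [-7.7  0.  19.1]
9.9417
```

View pics/scene2c.png

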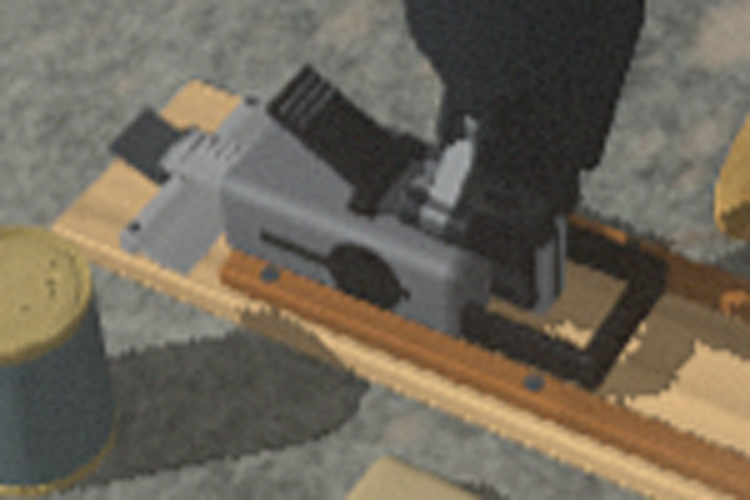

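View pics/top2c.png

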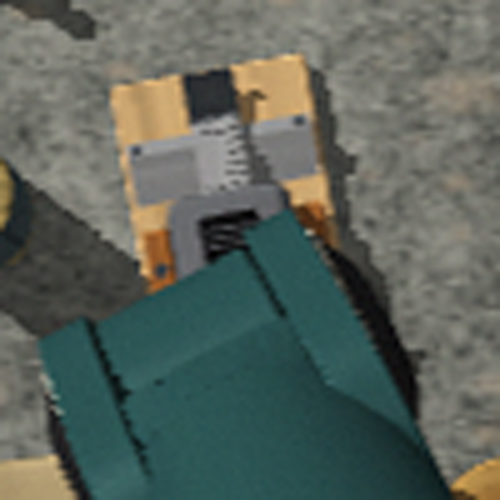

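```bash
python3 -W ignore - <<'E'
from bench import *
from h import *
for x in(-26,-34,-42,-50,-60):
    move_l(bw(x,0,19),50); F=fb(read_ft_force()); print(x,F.round(2),wb(read_ee_pos()).round(1))
    if abs(F).max()>18: break
for n in("scene","top"):
    p=get_image(n); pickle.dump(p,open(n+"3.pkl","wb"))
    a=p["img"][:,:,::-1]; a=a[190:290,180:330] if n=="scene" else a[130:230,220:320]
    cv2.imwrite(f"pics/{n}3c.png",cv2.resize(a,None,fx=5,fy=5,interpolation=cv2.INTER_CUBIC))
print(read_t())
E
```

```text
-26 [ 0.02 -0.47 -0.17] [-25.6  -0.1  19.3]
-34 [2.53 0.34 1.39] [-33.3   0.2  19.4]
-42 [2.91 0.58 3.05] [-41.3   0.1  19.4]
-50 [4.61 0.79 3.1 ] [-49.3   0.   19.4]
-60 [4.46 0.56 3.66] [-59.4   0.   19.3]
11.8583
```

View pics/scene3c.png

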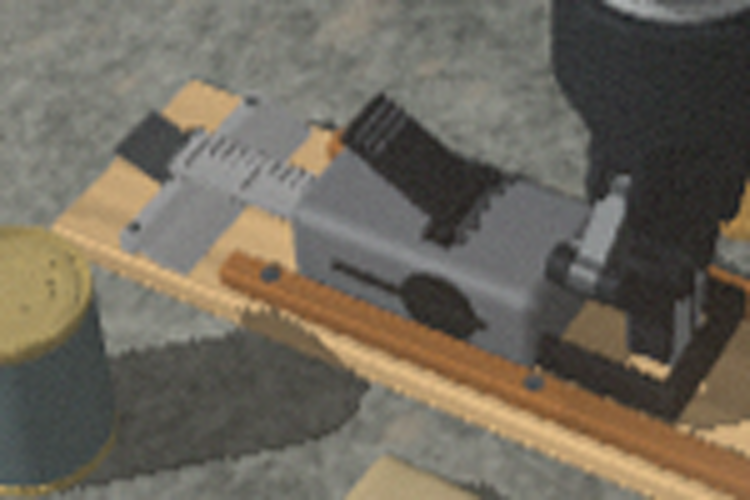

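View pics/top3c.png

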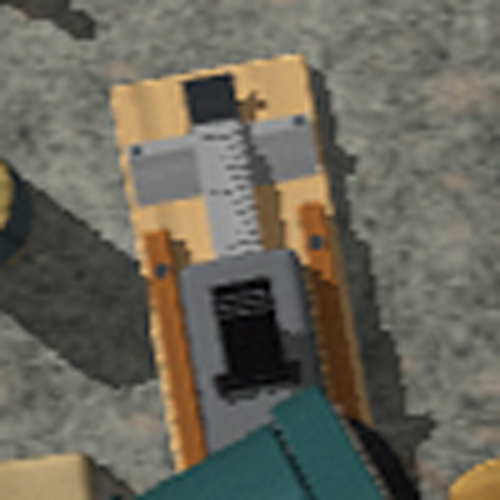

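The hook stays beyond the strip (top crop, about (210,100)) while the blade draws out, so it is caught. I'll continue back to the stop.

```bash
python3 -W ignore - <<'E'
from bench import *
from h import *
for x in[-72,-80,-83]+list(np.arange(-85,-97,-1.)):
    move_l(bw(x,0,19),50 if x>-82 else 20); F=fb(read_ft_force()); print(x,F.round(2),wb(read_ee_pos()).round(1))
    if F[0]>11: break
print(read_t())
E
```

```text
-72 [ 5.6  -0.29  3.88] [-71.6  -0.   19.2]
-80 [5.48 1.24 4.  ] [-79.7   0.   19.1]
-83 [5.9  0.44 3.3 ] [-82.2   0.   19.1]
-85.0 [6.25 0.04 2.5 ] [-84.1   0.   19.2]
-86.0 [ 6.41 -0.29  2.87] [-85.    0.   19.2]
-87.0 [5.57 0.15 2.46] [-85.9  -0.   19.2]
-88.0 [ 6.38 -0.26  2.35] [-86.9  -0.   19.2]
-89.0 [ 8.57  0.7  -0.97] [-86.9   0.   19.2]
-90.0 [10.79 -0.23 -2.34] [-86.9  -0.   19.3]
-91.0 [13.26 -0.34 -6.92] [-86.9   0.   19.3]
14.6083
```

```bash
python3 -W ignore - <<'E'
from bench import *
from h import *
move_l(bw(-77,0,19),40);print(fb(read_ft_force()).round(2))
move_l(bw(-77,0,130),150)
move_l(bw(-170,-150,200),250)
T=get_image("top");S=get_image("scene")
for n,p in("scene",S),("top",T):
    pickle.dump(p,open(n+"4.pkl","wb"))
    a=p["img"][:,:,::-1]; a=a[190:310,180:390] if n=="scene" else a[130:300,220:320]
    cv2.imwrite(f"pics/{n}4c.png",cv2.resize(a,None,fx=3.5,fy=3.5,interpolation=cv2.INTER_CUBIC))
for p in(T,S):
  for d in regions_of(p,"lock_lever")[:2]:print(d["conf"],d["pixel"],d["region"].sum())
print(read_t())
E
```

```text
[-0.28  0.23 -0.03]
0.73 [271.1, 210.1] 251
0.59 [274.6, 224.8] 363
17.1083
```

View pics/scene4c.png

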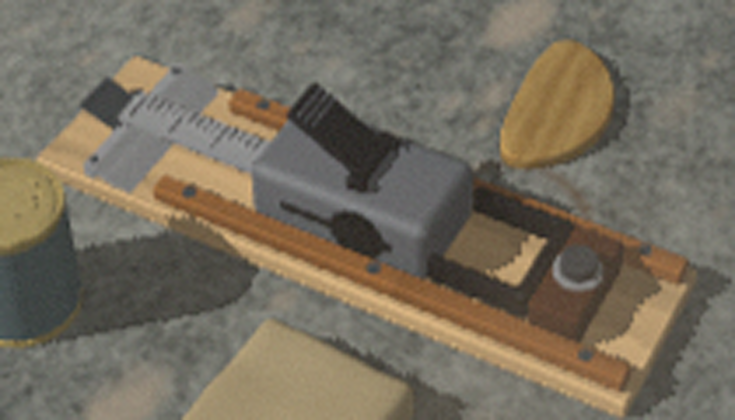

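View pics/top4c.png

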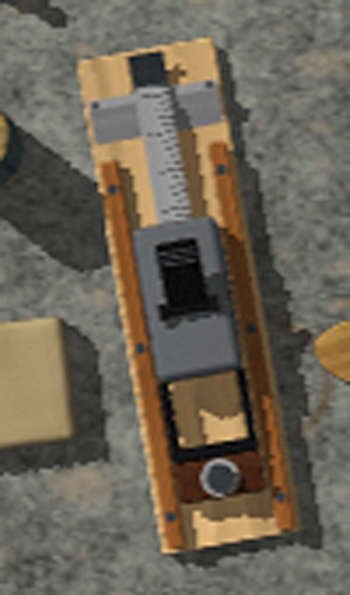

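```bash
python3 -W ignore - <<'E'
from bench import *
from h import *
move_l(bw(-80,-60,150),250)
move_l(bw(25,0,110),150)
print(wb(read_ee_pos()).round(1),fb(read_ft_force()).round(2))
for z in[90,80,75,70,65,61,58,56.5,55.5,54.5,53.5,52.5,51.5]:
    move_l(bw(25,0,z),40); F=fb(read_ft_force()); print(z,F.round(2),wb(read_ee_pos()).round(1))
    if F[2]>14: break
dwell(.2)
move_l(bw(25,0,110),100)
move_l(bw(-80,-60,150),200)
move_l(bw(-170,-150,200),250)
T=get_image("top");S=get_image("scene")
for n,p in("scene",S),("top",T):
    pickle.dump(p,open(n+"5.pkl","wb"))
    a=p["img"][:,:,::-1]; a=a[190:310,180:390] if n=="scene" else a[130:300,220:320]
    cv2.imwrite(f"pics/{n}5c.png",cv2.resize(a,None,fx=3.5,fy=3.5,interpolation=cv2.INTER_CUBIC))
print(read_t())
E
```

```text
[ 24.4  -0.9 110.1] [-0.69  0.    0.3 ]
90 [0.01 0.52 0.17] [25.   0.1 89.9]
80 [ 0.26 -0.42  0.19] [24.8  0.  79.7]
75 [-0.7  -0.41  0.74] [24.8  0.  74.8]
70 [ 0.19 -0.28  0.61] [24.5 -0.  69.6]
65 [-0.08  0.58  0.05] [24.4 -0.  64.5]
61 [ 0.43  0.61 -0.63] [24.6  0.  60.6]
58 [-0.35  0.38 -1.17] [24.6 -0.  57.6]
56.5 [-0.14  0.17 -0.18] [24.9  0.  56.3]
55.5 [-2.15 -0.35  6.2 ] [24.9  0.  56. ]
54.5 [-4.15  0.03 11.24] [25.  -0.  55.8]
53.5 [-5.49  0.03 17.31] [25.1  0.  55.6]
24.6833
```

View pics/scene5c.png

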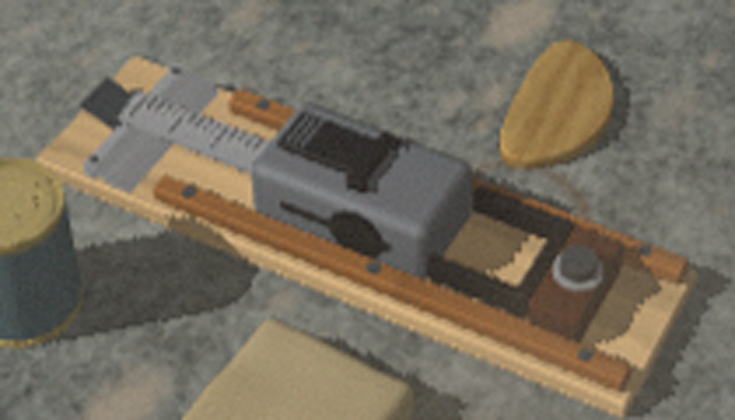

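View pics/top5c.png

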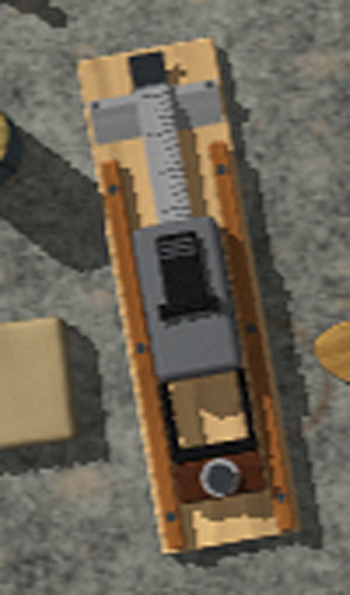

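```bash
python3 -W ignore - <<'E'
from h import *
for n,(r,c) in {"top":((232,264),(264,294)),"scene":((235,280),(295,345))}.items():
    A,B=[cv2.cvtColor(pickle.load(open(f"{n}{k}.pkl","rb"))["img"],6).astype(np.float32)[r[0]:r[1],c[0]:c[1]] for k in(4,5)]
    print(n,abs(A-B).max(),abs(A-B).mean(),cv2.phaseCorrelate(A,B))
from bench import *
print(read_t(),fb(read_ft_force())); hand_in()
E
```

```text
top 42.0 1.6541667 ((0.02638141680816375, -0.09794596386324983), 1.0082140474269787)
scene 49.0 3.0133333 ((-0.20261688503159547, 0.531796876206716), 0.9111623307334052)
24.6833 [ 0.41055201  0.09430141 -0.23136124]
the job is handed in; nothing more can be done
```

I set the rule and handed it in at about 24.7 s of the 48 s allowed; no verdict was given.

- **Hooking:** I pushed the case forward until the hook dropped behind the strip. The push force peaked at about 9 N and fell where the measured positions said it should.
- **Drawing back:** I pulled the case back with the hook caught until the tail loop met the stop block. The tool stopped moving while the force rose to 13 N. The blade is out about 52 mm by my geometry, good to roughly 2 mm. That is inside the 50–80 mm needed but close to the lower end.
- **Locking:** I pressed the lever to its end. The fingertips stopped at z ≈ 55.6 mm with 17 N, where about 56 mm was expected for flat. I then moved the arm clear.

**Last checks:** Both pictures show the lever flat, the hook beyond the strip edge and the loop against the block. The wrist force was near zero, and the three bystanders look unmoved by eye.

**Before and after the lever press:** The top camera showed the tail loop shifted by only about 0.1 px (about 0.2 mm). The scene camera gave a shift of about 0.5 px. The two disagree slightly. I took the 0.5 px as image noise, since the loop looks the same against the block in both pictures, and did not check it further.

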